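# Slide a sealed bearing along the loading channel until it drops into the nest

### The arm

A 7-joint arm with a two-finger parallel gripper is mounted at the origin on a cart in front of the work surface, level with it; the furniture and walls round the work are solid. World frame = base frame: x ahead of the robot, y to its left, z up, the work surface at z = 0. Lengths are in m, angles in rad, forces in N, time in s.
With the tool pointing down it reaches from about 0.425 to 0.975 m from the base axis. Payload 16.7 kg.
Tool frame: the origin (TCP) lies between the finger pads; the fingertips stand 25 mm ahead of it and the grasp point (between the pads) lies 6 mm ahead of it (tip_extent is the distance from the TCP to the fingertips, in m); y points along the fingers, x is the direction in which the jaws open and shut, and the axes are right-handed (so a half turn about y gives the same grasp; the last joint's range is limited). The gripper opens to 85 mm and grips with 20 to 120 N. Pads are 22 mm wide; open, the fingers measure 114 mm over their backs; the gripper's body (76 mm by 85 mm) begins 54 mm behind the grasp point. The pads swing forward as they close: fully open they stand 13 mm farther back than shut.
Start: joints at [-0.149, 0.426, 0.074, 1.606, -0.034, 1.111, -0.067], TCP at [0.675, -0, 0.256] pointing down, gripper open.
Joint ranges: [-2.85, 2.85], [-0.5, 2.14], [-1.23, 1.37], [0.21, 2.46], [-1.02, 4.16], [0.16, 2.05], [-2.73, 2.73]. Speed limits (rad/s): [1.89, 1.89, 2.39, 2.39, 3.01, 3.01, 3.01].

### API

Orientations are given as a unit quaternion [w, x, y, z].
In Python, from rig import * gives the robot as it stands. The module is installed in compiled form; this text tells all that it offers.
- The arm moves only by the tool servo_tool, never from a script. Its argument "series" is a list of rows, each an object with "offset": the shift along the tool's x, y, z in mm, a list of three; "twist": the turn, a rotation vector about the tool's x, y, z in rad, a list of three. A call has 1 to 8 rows; each row is the pose to reach, as a shift and turn from the pose commanded when the call began, along the tool's axes at that moment; what a row does not reach only later rows make up. A row lasts 1/8 s, in which the tool goes at most 62.5 mm and 10.7 degrees, less where a joint would pass 70% of its speed; a pose out of reach is approached as far as the arm can. A call with a gripper value outside its range is refused whole. "gripper" is the gripper's target within -1 to 1 (shut at 1, half-way at 0, fully open at -1), set as the call begins (left out, the last holds). The fingers move at their own pace and stop on an object; "newtons" is the grip in N (left out, the last holds). Time passes only in rows, so rows that repeat a pose let the fingers close. It gives the time, the measured TCP pose, the force and the opening at its end, in the units of the state.
- sense(): the state, without advancing time (a new reading comes with each control period).
- grab_frame(name): name is "scene" or "side" or "wrist"; returns the picture (420x560x3 uint8, blue, green, red); there is no depth.
- get_calibration(name): a dict with "K" (3x3 intrinsics, pixels), "extrinsics" (4x4, takes a point from camera to world coordinates). Camera axes: x right, y down, z forward; pixel columns grow to the right and rows downward; lengths in m; the calibration is good to about 2 mm. A picture is of the moment at which its call begins: read the wrist's pose just before it. get_calibration takes no time and is no camera call; for the wrist camera it gives the pose at the moment of the call.
- sign_off(): hands the job in, once; it reports no verdict.
Trained networks look in the newest picture that a camera, given by its name, has taken for a name from the list of things; names that differ only in an ending like _2 or _b are one class to them, and where a whole thing is asked for, a point or a joint stands for the part that bears it (a point fixed in the world has none). Each returns a list of dicts, best first, with "score" (0 to 1); they miss things now and then, are a little off and sometimes report something else, mostly with a low value. They report only what shows in the picture. A call takes as long as a camera call.
- trace(camera, label): "mask" (420x560 bool, what is visible of it) and "at" ([column, row] in pixels, amid what is visible of it).
- pinpoint(camera, label): "at" ([column, row] in pixels: a listed point, or the origin of a listed thing).
The state is a dict: "clock": time; "qpos": joint angles; "joint_velocities": joint speeds; "joint_efforts": joint torques, N m; "position": TCP position; "tcp_rot": TCP orientation; "ft_force": force on the tool from outside, world axes, zero at the start; "wrist_torque": the same for the moment, N m; "grip_width": finger opening in m.
Only numpy, scipy, OpenCV 4.12 (cv2) and the standard library are available. Lean on these libraries where they do the work, as an engineer would, in place of code of your own. Each camera call takes 0.05 s, during which the arm holds its last target.

### The job

Take the sealed bearing (the solid flat disc) and set it flat in the flared mouth of the loading fixture's channel; then, without lifting it again, slide it gently along the channel until you feel it drop into the nest, wherever that happens to be clamped today. Let go, then press it down from above with about 10 N for half a second so it sits fully home and flat, and take the hand away. Never force it (25 N against the fixture is too much), and leave the open bearing cup and the rubber seal ring where they lie.

Things in the scene. Friction and masses are not known exactly. Their poses are not given: they have to be found in the camera images.
- fixture: Fixed aluminium and dark steel loading fixture, 160 (x) x 94 (y) x 24 (z) mm. Origin: centre of its underside; z up. A straight channel runs along its x axis; load at the -x end (nearer the robot), slide to +x. Its flat steel bed is 20 mm above the origin and sticks out up to 55 mm at both ends. A clamp screw head sticks out 19 mm on the -y side. Nothing stops a bearing at the far end.
- mouth (a point): Where to set the bearing down: the channel's centre line at bed height, x = -60, y = 0, z = 20 mm of the fixture; axes as the fixture's. Here two guide rails, 4 mm higher than the bed, flare from about 50 mm apart (x = -80) to 42 mm apart (x = -35), and run on parallel (y = -21 and +21) to x = +80 mm.
- nest_range (a point): On the bed, x = 17.5, y = 0, z = 20 mm of the fixture: the middle of where the nest may be. The nest is a round flat pocket in the bed, 44 mm wide, 5 mm deep, centred on y = 0; its centre is clamped rigidly anywhere from x = -5 to +40 mm of the fixture (not reported). A bearing slid over it drops in by its own weight, then meets the pocket's rigid far wall.
- sealed_bearing: The sealed cartridge bearing: a solid flat steel disc, 40 mm in diameter, 10 mm thick, about 70 g, with a dark seal ring, a bright inner ring and a small black centre on its faces (both sides alike). Origin: centre of its underside; z up. It lies flat on the work surface. Seated in the nest it stands 5 mm above the channel's bed.
- open_cup: Bystander: an open dark greasy bearing cup, a ring 38 mm in diameter and 9 mm high with a wide hole. Origin: centre of its underside.
- rubber_seal: Bystander: a black rubber seal ring, 40 mm in diameter and 9 mm high, with a wide hole. Origin: centre of its underside.

How it is judged:
By the outcome, as a careful person would: the job done as asked, in the order asked, and still so for the second after the job is handed in, with the robot touching nothing.
It also fails if it takes over 64 s, if anything falls off the work surface, if the arm or the gripper's body presses on something with over 40 N, if the wrist force passes 120 N, or if a joint passes its speed limit or range.

## Working session

There is one attempt and no reset: what is moved stays moved. The work goes in short steps, Python scripts to look and compute and a tool call to move; the robot and the scene stay as the last step left them, time stands still between calls to the robot, and variables do not carry over. Pictures are saved under pics/ and viewed, and the job is handed in when it is done.

Besides the shell and the picture viewer there is one more tool, called by a JSON object that holds its "op" and its "data". servo_tool: Moves the arm, as the interface text tells. Its arguments: {"type":"object","properties":{"series":{"type":"array","items":{"type":"object","properties":{"offset":{"type":"array","items":{"type":"number"}},"twist":{"type":"array","items":{"type":"number"}}}}},"gripper":{"type":"number"},"newtons":{"type":"number"}},"required":["series"]}

```bash
mkdir -p pics
cat > h.py <<'E'
from rig import *
import numpy as np, cv2
from scipy.spatial.transform import Rotation as R
def ray(cam,px):
    c=get_calibration(cam);K=np.array(c["K"]);T=np.array(c["extrinsics"])
    d=T[:3,:3]@np.linalg.solve(K,[px[0],px[1],1.]);return T[:3,3],d
def at_z(cam,px,z):
    o,d=ray(cam,px);return o+d*(z-o[2])/d[2]
def proj(cam,p):
    c=get_calibration(cam);K=np.array(c["K"]);T=np.linalg.inv(np.array(c["extrinsics"]))
    q=K@(T[:3,:3]@np.array(p)+T[:3,3]);return q[:2]/q[2]
E
python3 - <<'E'
from h import *
s=sense();print(s)
for c in("scene","side","wrist"):
    im=grab_frame(c);cv2.imwrite(f"pics/{c}0.png",im)
    for n in("sealed_bearing","open_cup","rubber_seal","fixture"):
        r=trace(c,n)
        print(c,n,[(round(x["score"],2),np.round(x["at"]),at_z(c,x["at"],0.01).round(3),x["mask"].sum()) for x in r[:3]])
    for n in ("mouth","nest_range","sealed_bearing","fixture"):
        r=pinpoint(c,n); z={"mouth":.02,"nest_range":.02}.get(n,0)
        print(c,'pin',n,[(round(x["score"],2),np.round(x["at"]),at_z(c,x["at"],z).round(4)) for x in r[:3]])
E
```

```text
{'clock': 0.0, 'qpos': array([-0.14952034,  0.42671949,  0.07386903,  1.60659669, -0.03409933,
        1.11081034, -0.06708573]), 'joint_velocities': array([ 8.16482800e-04, -1.37848713e-03,  1.82664397e-03,  8.20927849e-05,
       -2.77739960e-04,  4.19149224e-04, -2.48381959e-03]), 'joint_efforts': array([ 7.16691302e-04, -9.49842310e+01,  3.76242042e+00, -4.63523841e+01,
        1.94300286e-02,  1.01335210e-02,  2.85131875e-06]), 'position': array([ 6.74627278e-01, -2.40307418e-05,  2.55624027e-01]), 'tcp_rot': array([-7.07070859e-01,  7.07142416e-01, -4.53569618e-04, -4.44399905e-04]), 'ft_force': array([0.61025507, 0.69005504, 0.33380512]), 'wrist_torque': array([ 0.01527955, -0.0218974 ,  0.01739455]), 'grip_width': 0.08510937845328105}
scene sealed_bearing [(0.57, array([289., 285.]), array([0.471, 0.216, 0.01 ]), np.int64(318))]
scene open_cup [(0.52, array([278., 191.]), array([ 0.653, -0.03 ,  0.01 ]), np.int64(156))]
scene rubber_seal []
scene fixture [(0.58, array([344., 170.]), array([ 0.552, -0.206,  0.01 ]), np.int64(1903))]
scene pin mouth [(0.88, array([368., 174.]),
[... 684 characters left out ...]
nest_range [(0.68, array([340., 275.]), array([ 0.5669, -0.1872,  0.02  ]))]
side pin sealed_bearing []
side pin fixture [(0.56, array([326., 286.]), array([ 0.5375, -0.1856,  0.    ]))]
wrist sealed_bearing []
wrist open_cup [(0.75, array([256., 187.]), array([ 0.648, -0.019,  0.01 ]), np.int64(728))]
wrist rubber_seal []
wrist fixture [(0.85, array([207., 328.]), array([ 0.585, -0.192,  0.01 ]), np.int64(7251))]
wrist pin mouth []
wrist pin nest_range [(0.86, array([188., 334.]), array([ 0.5656, -0.1935,  0.02  ])), (0.63, array([265., 198.]), array([ 0.6571, -0.0276,  0.02  ]))]
wrist pin sealed_bearing []
wrist pin fixture [(0.85, array([174., 326.]), array([ 0.543 , -0.1965,  0.    ]))]
```

View pics/scene0.png

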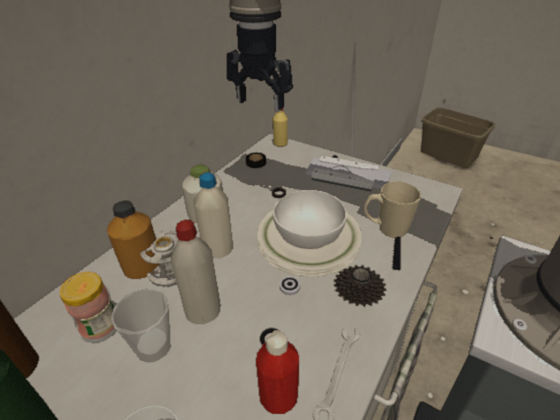

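View pics/wrist0.png

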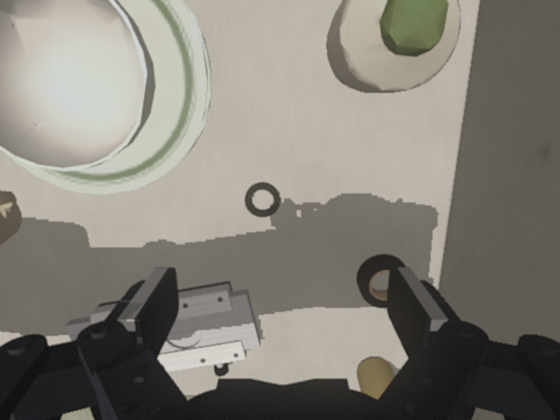

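View pics/side0.png

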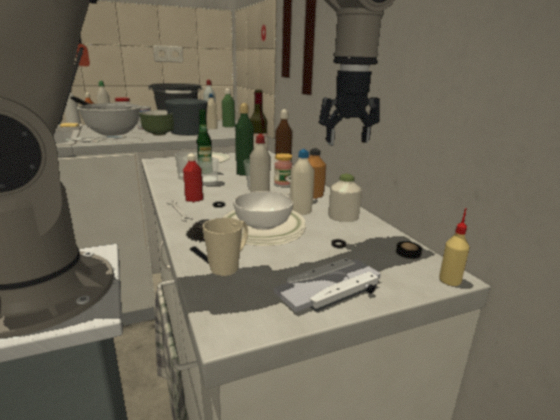

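Run:
```python
from h import *
np.set_printoptions(precision=4,suppress=True)
for c in("scene","side","wrist"): print(c,np.array(get_calibration(c)["extrinsics"]),np.array(get_calibration(c)["K"])[0])
# fixture ring etc.
for p in [(263,198),(383,282)]: print(at_z("wrist",p,0.005))
print(at_z("scene",(278,191),.005),at_z("scene",(256,159),.005),at_z("scene",(290,285),.01))
```

```text
scene [[-0.8528 -0.3138  0.4174  0.2178]
 [-0.5222  0.523  -0.6737  0.638 ]
 [-0.0069 -0.7925 -0.6098  0.5804]
 [ 0.      0.      0.      1.    ]] [389.0508   0.     284.9355]
side [[ 0.9217 -0.1226  0.3681  0.1892]
 [-0.387  -0.356   0.8506 -0.7568]
 [ 0.0268 -0.9264 -0.3755  0.4256]
 [ 0.      0.      0.      1.    ]] [381.4263   0.     282.5801]
wrist [[ 1.     -0.0007  0.0011  0.6748]
 [-0.0004 -0.9558 -0.2939  0.0749]
 [ 0.0013  0.2939 -0.9558  0.3751]
 [ 0.      0.      0.      1.    ]] [358.7929   0.     282.2916]
[ 0.6545 -0.0325  0.005 ]
[ 0.7918 -0.1338  0.005 ]
[ 0.6569 -0.0378  0.005 ] [ 0.7953 -0.1387  0.005 ] [0.4699 0.2155 0.01  ]
```

{"op": "servo_tool", "data": {"series": [{"offset":[20,0,0],"twist":[0,0,0]}]}}

```text
clock: 1.48
position: [0.6947, -0.0001, 0.2567]
tcp_rot: [0.707, -0.707, 0.0, -0.0]
ft_force: [0.0, 0.5, 0.7]
grip_width: 0.0853
```

Run:
```python
from h import *
np.set_printoptions(precision=3,suppress=True)
for n,b,t in [("greyb",(200,318),(187,228)),("bluecap",(215,255),(208,178)),("red",(278,408),(277,335)),("bowlR",(310,248),(310,195)),("plateL",(258,235),None),("plateB",(310,270),None),("grater",(360,290),(360,270)),("mug",(395,233),(398,187)),("glassrack",(170,280),None),("jarGl",(150,355),None),("wrench",(345,340),None),("rubber",(270,337),None)]:
    p=at_z("scene",b,0); o,d=ray("scene",t) if t else (None,None)
    z=None
    if t:
        k=np.dot((p-o)[:2],d[:2])/np.dot(d[:2],d[:2]); z=(o+k*d)[2]
    print(n,p[:2],z)
```

```text
greyb [0.572 0.356] 0.20875042494556512
bluecap [0.651 0.22 ] 0.19207788341709103
red [0.37  0.416] 0.18066886808386112
bowlR [0.49  0.098] 0.13996046789135064
plateL [0.609 0.121] None
plateB [0.46  0.154] None
grater [0.354 0.15 ] 0.05346234954286455
mug [ 0.351 -0.042] 0.12191334309117408
glassrack [0.682 0.319] None
jarGl [0.594 0.453] None
wrench [0.334 0.263] None
rubber [0.445 0.324] None
```

{"op": "servo_tool", "data": {"series": [{"offset":[-40,0,38],"twist":[0,0,0]},{"offset":[-80,0,76],"twist":[0,0,0]},{"offset":[-120,0,115],"twist":[0,0,0]},{"offset":[-160,0,153],"twist":[0,0,0]},{"offset":[-200,10,192],"twist":[0,0,0]},{"offset":[-225,40,215],"twist":[0,0,0]},{"offset":[-225,40,215],"twist":[0,0,0]}], "gripper": -0.4, "newtons": 30}}

```text
clock: 2.35
position: [0.4674, 0.2164, 0.2149]
tcp_rot: [-0.707, 0.707, 0.0, -0.002]
ft_force: [-0.5, -1.1, 0.7]
grip_width: 0.0597
```

```bash
cat > look.py <<'E'
from h import *
import sys
np.set_printoptions(precision=4,suppress=True)
n=sys.argv[1]
s=sense();print(s["clock"],s["position"],s["tcp_rot"],s["ft_force"],s["grip_width"])
im=grab_frame("wrist");cv2.imwrite(f"pics/{n}.png",im)
r=trace("wrist","sealed_bearing")
for x in r[:2]:
    ys,xs=np.where(x["mask"]);print(x["score"],xs.min(),xs.max(),ys.min(),ys.max(),at_z("wrist",x["at"],.008),at_z("wrist",((xs.min()+xs.max())/2,(ys.min()+ys.max())/2),.006))
E
python3 look.py w1
```

```text
2.35 [0.4674 0.2164 0.2149] [-0.7068  0.7074  0.0005 -0.0023] [-0.4939 -1.0809  0.7168] 0.05967248072541955
0.74 269 310 160 201 [0.4784 0.2073 0.008 ] [0.4773 0.2113 0.006 ]
```

View pics/w1.png

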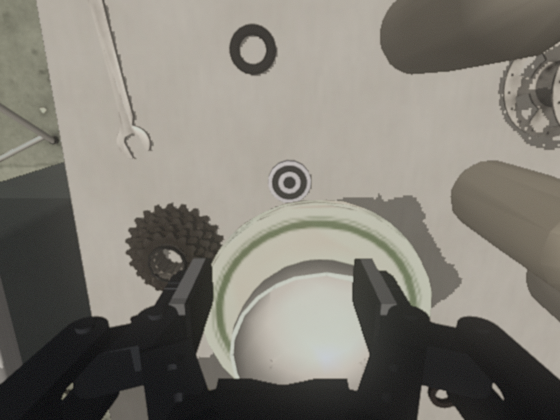

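```bash
python3 look.py w2
python3 - <<'E'
from h import *
for z in(.06,.08,.1): print(at_z("wrist",(325,274),z), at_z("scene",(310,248),z))
for z in (0,.01,.02): print(at_z("wrist",(310,202),z))
im=grab_frame("scene"); cv2.imwrite("pics/s2.png",im)
r=trace("scene","sealed_bearing")
for x in r:
    ys,xs=np.where(x["mask"]);print(x["score"],xs.min(),xs.max(),ys.min(),ys.max(),at_z("scene",((xs.min()+xs.max())/2,(ys.min()+ys.max())/2),.006))
E
```

```text
2.45 [0.4703 0.2149 0.2166] [-0.7071  0.7071  0.0001 -0.    ] [-0.2597 -0.5131  0.8436] 0.0595404674382047
0.7 265 307 157 200 [0.475  0.2096 0.008 ] [0.475  0.2128 0.006 ]
[0.50776974 0.14153649 0.06      ] [0.46203753 0.1540492  0.06      ]
[0.50509146 0.15224983 0.08      ] [0.45265163 0.17264685 0.08      ]
[0.50241318 0.16296316 0.1       ] [0.44326574 0.19124451 0.1       ]
[0.49852695 0.1878144  0.        ]
[0.49770232 0.19083584 0.01      ]
[0.4968777  0.19385728 0.02      ]
0.55 279 299 276 294 [0.47326389 0.21353197 0.006     ]
```

{"op": "servo_tool", "data": {"series": [{"offset":[4,50,-2],"twist":[0,0,0]},{"offset":[4,100,-2],"twist":[0,0,0]},{"offset":[4,140,-2],"twist":[0,0,0]},{"offset":[4,150,-2],"twist":[0,0,0]},{"offset":[4,150,-2],"twist":[0,0,0]}]}}

```text
clock: 3.28
position: [0.4745, 0.2129, 0.0668]
tcp_rot: [-0.707, 0.707, -0.0, 0.0]
ft_force: [-0.3, -1.0, 1.2]
grip_width: 0.0601
```

```bash
python3 look.py w3
```

```text
3.275 [0.4745 0.2129 0.0668] [-0.7071  0.7071 -0.0003  0.0002] [-0.2934 -1.0184  1.2051] 0.060072379600270384
0.91 243 317 202 275 [0.4742 0.2133 0.008 ] [0.4739 0.213  0.006 ]
```

View pics/w3.png

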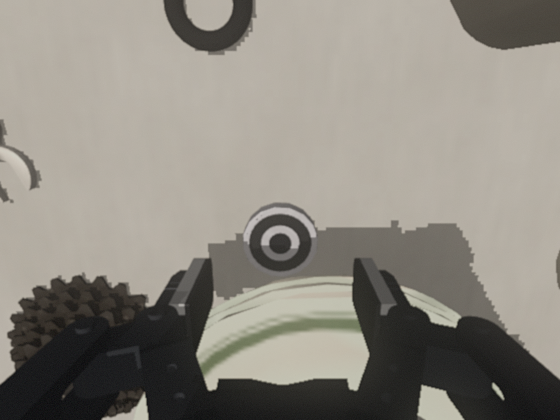

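{"op": "servo_tool", "data": {"series": [{"offset":[0,20,0],"twist":[0,0,0]},{"offset":[0,34,0],"twist":[0,0,0]},{"offset":[0,36,0],"twist":[0,0,0]},{"offset":[0,37,0],"twist":[0,0,0]},{"offset":[0,38,0],"twist":[0,0,0]},{"offset":[0,38,0],"twist":[0,0,0]}], "gripper": -0.15}}

```text
clock: 4.12
position: [0.4741, 0.2131, 0.0286]
tcp_rot: [0.707, -0.707, -0.0, -0.0]
ft_force: [-0.1, -0.8, -0.7]
grip_width: 0.0489
```

{"op": "servo_tool", "data": {"series": [{"offset":[0,1,0],"twist":[0,0,0]},{"offset":[0,2,0],"twist":[0,0,0]},{"offset":[0,2,0],"twist":[0,0,0]}]}}

```text
clock: 4.5
position: [0.4739, 0.213, 0.0263]
tcp_rot: [-0.707, 0.707, -0.0, -0.0]
ft_force: [0.2, -0.3, 0.7]
grip_width: 0.0489
```

{"op": "servo_tool", "data": {"series": [{"offset":[0,1,0],"twist":[0,0,0]},{"offset":[0,2,0],"twist":[0,0,0]},{"offset":[0,2,0],"twist":[0,0,0]}]}}

```text
clock: 4.88
position: [0.4739, 0.213, 0.0242]
tcp_rot: [-0.707, 0.707, -0.0, -0.0]
ft_force: [0.2, -0.1, -0.1]
grip_width: 0.049
```

```bash
python3 look.py w4
```

```text
4.875 [0.4739 0.213  0.0242] [-0.7071  0.7071 -0.0001 -0.0001] [ 0.1783 -0.0873 -0.1337] 0.04896892004512645
0.81 234 328 232 324 [0.4734 0.2121 0.008 ] [0.4734 0.2125 0.006 ]
```

View pics/w4.png

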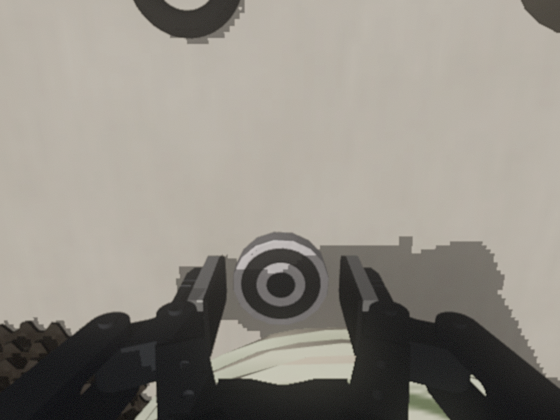

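{"op": "servo_tool", "data": {"series": [{"offset":[0,1,0],"twist":[0,0,0]},{"offset":[0,2,0],"twist":[0,0,0]},{"offset":[0,2,0],"twist":[0,0,0]}]}}

```text
clock: 5.35
position: [0.4739, 0.213, 0.0222]
tcp_rot: [-0.707, 0.707, -0.0, -0.0]
ft_force: [0.6, -0.5, 0.6]
grip_width: 0.0491
```

{"op": "servo_tool", "data": {"series": [{"offset":[0,0,0],"twist":[0,0,0]},{"offset":[0,0,0],"twist":[0,0,0]},{"offset":[0,0,0],"twist":[0,0,0]},{"offset":[0,0,0],"twist":[0,0,0]}], "gripper": 0.3, "newtons": 30}}

```text
clock: 5.85
position: [0.4757, 0.2135, 0.0237]
tcp_rot: [0.708, -0.707, -0.001, -0.001]
ft_force: [1.4, -3.0, 22.6]
grip_width: 0.0387
```

{"op": "servo_tool", "data": {"series": [{"offset":[0,-1,0],"twist":[0,0,0]},{"offset":[0,-3,0],"twist":[0,0,0]},{"offset":[0,-3.5,0],"twist":[0,0,0]},{"offset":[0,-3.5,0],"twist":[0,0,0]}], "gripper": -0.1}}

```text
clock: 6.35
position: [0.4739, 0.213, 0.0258]
tcp_rot: [-0.707, 0.707, -0.0, -0.0]
ft_force: [-0.6, -1.0, 0.4]
grip_width: 0.0467
```

{"op": "servo_tool", "data": {"series": [{"offset":[0,0,0],"twist":[0,0,0]},{"offset":[0,0,0],"twist":[0,0,0]},{"offset":[0,0,0],"twist":[0,0,0]},{"offset":[0,0,0],"twist":[0,0,0]}], "gripper": 0.3, "newtons": 40}}

```text
clock: 6.85
position: [0.4739, 0.213, 0.026]
tcp_rot: [-0.707, 0.707, -0.0, -0.0]
ft_force: [-2.4, -0.9, 9.2]
grip_width: 0.0376
```

{"op": "servo_tool", "data": {"series": [{"offset":[0,-10,0],"twist":[0,0,0]},{"offset":[0,-50,0],"twist":[0,0,0]},{"offset":[0,-100,0],"twist":[0,0,0]},{"offset":[0,-120,0],"twist":[0,0,0]},{"offset":[0,-120,0],"twist":[0,0,0]}]}}

```text
clock: 7.48
position: [0.4747, 0.2134, 0.1478]
tcp_rot: [0.708, -0.707, -0.001, -0.001]
ft_force: [-0.7, -0.4, -1.8]
grip_width: 0.0372
```

```bash
python3 look.py w5; python3 -c "
from h import *
cv2.imwrite('pics/s5.png',cv2.resize(grab_frame('scene')[120:320,180:420],None,fx=3,fy=3))"
```

```text
7.475 [0.4747 0.2134 0.1478] [ 0.7077 -0.7065 -0.001  -0.0011] [-0.6746 -0.4297 -1.792 ] 0.03720124557487365
0.57 238 327 224 304 [0.4742 0.1568 0.008 ] [0.474  0.1581 0.006 ]
```

View pics/w5.png

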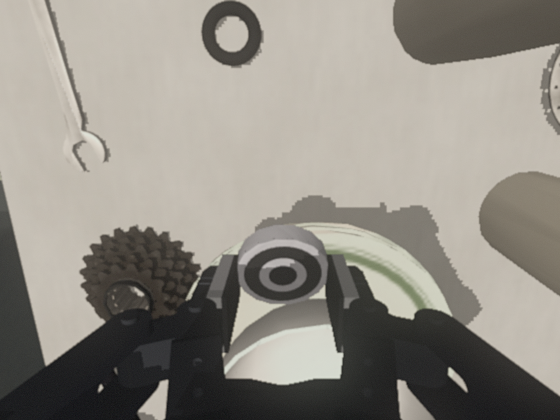

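View pics/s5.png

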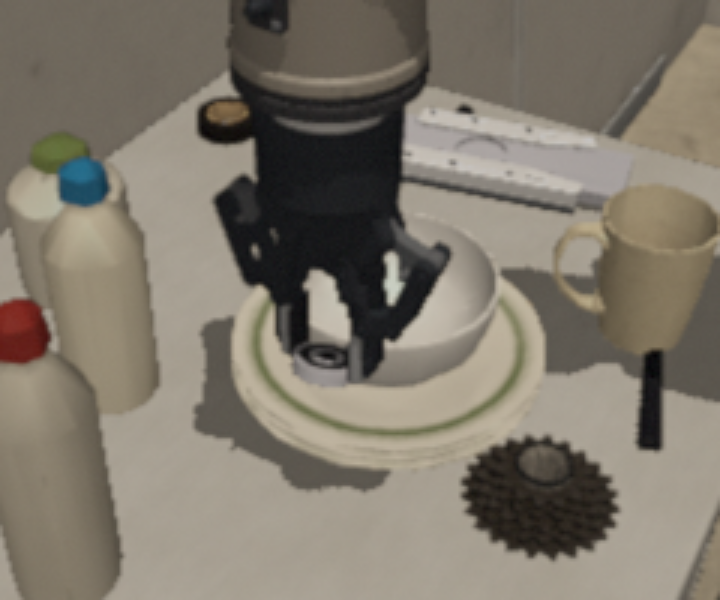

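```bash
cat > tilt.py <<'E'
from h import *
np.set_printoptions(precision=4,suppress=True)
s=sense();p=np.array(s["position"]);q=s["tcp_rot"];Rt=R.from_quat([q[1],q[2],q[3],q[0]])
grab_frame("wrist");r=trace("wrist","sealed_bearing");m=r[0]["mask"]
ys,xs=np.where(m);print(ys.min(),ys.max())
th=np.linspace(0,2*np.pi,60)
def sil(a,d,e):
    T=R.from_rotvec([a,0,0])
    pts=[]
    for h in(-.005,.005):
        for t in th:
            v=T.apply([.02*np.cos(t),h,.02*np.sin(t)])+[0,d,e]
            pts.append(proj("wrist",p+Rt.apply(v)))
    hull=cv2.convexHull(np.array(pts,np.float32))
    im=np.zeros(m.shape,np.uint8);cv2.fillConvexPoly(im,hull.astype(np.int32),1);return im>0
best=[]
for a in np.radians(np.arange(-28,29,4)):
  for d in np.arange(.012,.029,.003):
    for e in np.arange(-.009,.010,.003):
      S=sil(a,d,e); i=(S&m).sum()/(S|m).sum();best.append((i,np.degrees(a),d,e))
best.sort(reverse=True)
for b in best[:6]:print(np.round(b,4))
E
time python3 tilt.py
```

```text
224 304Traceback (most recent call last):
  File "tilt.py", line 20, in <module>
    S=sil(a,d,e); i=(S&m).sum()/(S|m).sum();best.append((i,np.degrees(a),d,e))
  File "tilt.py", line 13, in sil
    pts.append(proj("wrist",p+Rt.apply(v)))
               ~~~~^^^^^^^^^^^^^^^^^^^^^^^
  File "h.py", line 10, in proj
    c=get_calibration(cam);K=np.array(c["K"]);T=np.linalg.inv(np.array(c["extrinsics"]))
ValueError: time passes only in moves, steps and waits

real	0m5.765s
user	0m3.109s
sys	0m0.130s
```

```bash
python3 - <<'E'
s=open('tilt.py').read()
s=s.replace("th=np.lin","c=get_calibration('wrist');K=np.array(c['K']);E_=np.linalg.inv(np.array(c['extrinsics']))\nth=np.lin")
a=s.index("    pts=[]");b=s.index("    hull")
s=s[:a]+"""    V=np.array([[.02*np.cos(t),h,.02*np.sin(t)] for h in(-.005,.005) for t in th])
    W=p+Rt.apply(T.apply(V)+[0,d,e]);q=(K@(E_[:3,:3]@W.T+E_[:3,3:])).T;pts=q[:,:2]/q[:,2:]
"""+s[b:].replace("np.array(pts,np.float32)","pts.astype(np.float32)")
open('tilt.py','w').write(s)
E
python3 tilt.py
```

```text
224 304
[ 0.9529 20.      0.027   0.    ]
[ 0.9466 16.      0.027   0.    ]
[ 0.9362 24.      0.021   0.003 ]
[ 0.9297 24.      0.027   0.    ]
[ 0.9285 20.      0.024   0.003 ]
[ 0.9256 20.      0.021   0.003 ]
```

{"op": "servo_tool", "data": {"series": [{"offset":[5,-45,-30],"twist":[0,0,0]},{"offset":[15,-80,-75],"twist":[0,0,0]},{"offset":[25,-80,-130],"twist":[0,0,0]},{"offset":[30,-80,-190],"twist":[0,0,0]},{"offset":[35,-80,-250],"twist":[0,0,0]},{"offset":[40,-80,-310],"twist":[0,0,0]},{"offset":[45,-80,-370],"twist":[0,0,0]},{"offset":[50,-70,-430],"twist":[0,0,0]}], "newtons": 40}}

```text
clock: 8.82
position: [0.5242, -0.219, 0.2159]
tcp_rot: [-0.707, 0.707, 0.0, 0.0]
ft_force: [1.7, 0.6, -0.9]
grip_width: 0.0376
```

{"op": "servo_tool", "data": {"series": [{"offset":[0,10,-40],"twist":[0,0,0]},{"offset":[0,20,-50],"twist":[0,0,0]},{"offset":[0,20,-50],"twist":[0,0,0]},{"offset":[0,20,-50],"twist":[0,0,0]}]}}

```text
clock: 9.32
position: [0.5243, -0.2655, 0.1959]
tcp_rot: [0.707, -0.707, -0.001, 0.001]
ft_force: [0.4, -0.7, 0.0]
grip_width: 0.0375
```

```bash
cat > look2.py <<'E'
from h import *
import sys
np.set_printoptions(precision=4,suppress=True)
n=sys.argv[1]
s=sense();print(s["clock"],s["position"],s["tcp_rot"],s["ft_force"],s["grip_width"])
im=grab_frame("wrist");cv2.imwrite(f"pics/{n}.png",im)
for l,z in(("mouth",.02),("nest_range",.02),("fixture",0)):
    print(l,[(round(x["score"],2),np.round(x["at"],1),at_z("wrist",x["at"],z)) for x in pinpoint("wrist",l)[:2]])
E
python3 look2.py w6
```

```text
9.325 [ 0.5243 -0.2655  0.1959] [ 0.7073 -0.7069 -0.0005  0.0006] [ 0.3949 -0.6524  0.0128] 0.037483556747342835
mouth [(0.86, array([231.3, 114.7]), array([ 0.4839, -0.2071,  0.02  ]))]
nest_range [(0.74, array([330.2,  94. ]), array([ 0.5624, -0.1914,  0.02  ]))]
fixture [(0.69, array([304.7,  96.5]), array([ 0.5435, -0.1937,  0.    ]))]
```

View pics/w6.png

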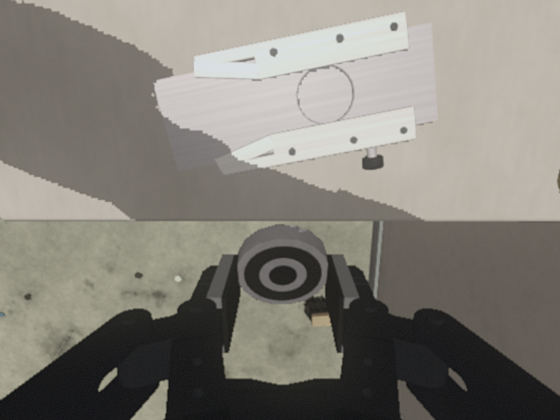

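```bash
python3 -c "
import cv2
im=cv2.imread('pics/w6.png');cv2.imwrite('pics/z6.png',cv2.resize(im[0:185,150:450],None,fx=2.6,fy=2.6,interpolation=cv2.INTER_CUBIC))"
```

```text
(no output)
```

View pics/z6.png

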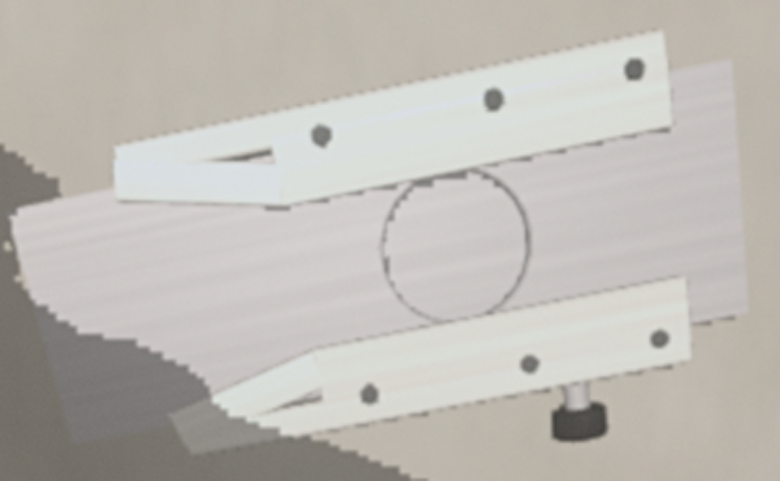

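```bash
cat > fit.py <<'E'
from h import *
np.set_printoptions(precision=4,suppress=True)
pts=[(662,32,80,47),(671,127,80,21),(685,277,80,-21),(690,358,80,-47),(285,205,-35,21),(313,350,-35,-21),(115,147,-80,47),(116,200,-80,25)]
W=[];F=[]
for u,v,x,y in pts:
    W.append(at_z("wrist",(150+u/2.6,v/2.6),.024)[:2]);F.append((x/1e3,y/1e3))
W=np.array(W);F=np.array(F)
def fit(i):
    f,w=F[i],W[i];a,b=f-f.mean(0),w-w.mean(0)
    th=np.arctan2((a[:,0]*b[:,1]-a[:,1]*b[:,0]).sum(),(a*b).sum())
    Rm=np.array([[np.cos(th),-np.sin(th)],[np.sin(th),np.cos(th)]]);t=w.mean(0)-Rm@f.mean(0)
    return th,Rm,t,(w-(f@Rm.T+t))*1e3
for i in (list(range(8)),[1,2,4,5,7]):
    th,Rm,t,res=fit(i);print(np.degrees(th),t,"\n",res)
    print("mouth",Rm@[-.06,0]+t)
    c=at_z("wrist",(150+456/2.6,245/2.6),.02)[:2];print("nest fixture xy",Rm.T@(c-t),"world",c)
E
python3 fit.py
```

```text
10.304364757415055 [ 0.5443 -0.1943] 
 [[-0.7692 -0.8536]
 [-0.3287  0.1084]
 [ 0.7339 -0.3421]
 [ 0.2557  1.0527]
 [ 1.128  -0.7029]
 [ 1.5025 -1.6068]
 [ 1.0746 -2.4035]
 [-3.5967  4.7477]]
mouth [ 0.4852 -0.205 ]
nest fixture xy [ 0.0145 -0.0001] world [ 0.5585 -0.1918]
9.673065329200345 [ 0.5441 -0.1938] 
 [[-0.5392  0.4834]
 [ 0.9791  0.1131]
 [ 1.1373 -1.5759]
 [ 1.9676 -2.3994]
 [-3.5448  3.3789]]
mouth [ 0.4849 -0.2039]
nest fixture xy [ 0.0146 -0.0004] world [ 0.5585 -0.1918]
```

```bash
sed -i 's/(list(range(8)),\[1,2,4,5,7\])/(list(range(7)),[1,2,4,5])/' fit.py; python3 fit.py
```

```text
11.064518373662033 [ 0.5449 -0.1952] 
 [[-0.6208 -0.8026]
 [-0.5192  0.0954]
 [-0.0042 -0.4584]
 [-0.8213  0.8725]
 [ 0.6546  0.7834]
 [ 0.4815 -0.2238]
 [ 0.8294 -0.2665]]
mouth [ 0.486  -0.2067]
nest fixture xy [0.014  0.0008] world [ 0.5585 -0.1918]
10.937826563728647 [ 0.5451 -0.1951] 
 [[-0.7422  0.1622]
 [-0.1361 -0.3739]
 [ 0.4801  0.6005]
 [ 0.3982 -0.3889]]
mouth [ 0.4862 -0.2065]
nest fixture xy [0.0138 0.0007] world [ 0.5585 -0.1918]
```

```bash
sed -i 's/np.arange(-28,29,4)/np.arange(0,29,2)/;s/np.arange(.012,.029,.003)/np.arange(.016,.033,.002)/;s/np.arange(-.009,.010,.003)/np.arange(-.004,.0041,.001)/' tilt.py; python3 tilt.py
python3 - <<'E'
import numpy as np
from scipy.spatial.transform import Rotation as R
print((R.from_rotvec([0,-np.radians(11),0])*R.from_rotvec([-np.radians(18),0,0])).as_rotvec())
E
```

```text
224 303
[ 0.9791 18.      0.028   0.    ]
[ 0.9736 20.      0.026   0.001 ]
[ 0.973 16.     0.03  -0.001]
[ 0.9698 16.      0.028   0.    ]
[ 0.9692 20.      0.028   0.    ]
[ 0.9682 18.      0.03   -0.001 ]
[-0.31319053 -0.19040266 -0.03015682]
```

{"op": "servo_tool", "data": {"series": [{"offset":[-12,10,22],"twist":[-0.104,-0.063,-0.01]},{"offset":[-26,20,45],"twist":[-0.208,-0.127,-0.02]},{"offset":[-40,40,67],"twist":[-0.313,-0.19,-0.03]},{"offset":[-40,75,67],"twist":[-0.313,-0.19,-0.03]},{"offset":[-40,100,67],"twist":[-0.313,-0.19,-0.03]},{"offset":[-40,100,67],"twist":[-0.313,-0.19,-0.03]},{"offset":[-40,100,67],"twist":[-0.313,-0.19,-0.03]}]}}

```text
clock: 10.5
position: [0.4844, -0.2002, 0.0967]
tcp_rot: [-0.585, 0.805, 0.077, -0.056]
ft_force: [-0.0, 0.9, -0.9]
grip_width: 0.0375
```

```bash
python3 tilt.py; python3 look2.py w7;python3 -c "
from h import *
cv2.imwrite('pics/side7.png',cv2.resize(grab_frame('side')[180:340,230:430],None,fx=3.6,fy=3.6))"
```

```text
224 303
[ 0.9672 16.      0.03   -0.001 ]
[ 0.9653 18.      0.028   0.    ]
[ 0.9645 14.      0.03   -0.001 ]
[ 0.9639 20.      0.026   0.001 ]
[ 0.9638 18.      0.026   0.001 ]
[ 0.963 16.     0.028  0.   ]
10.6 [ 0.4846 -0.2003  0.0969] [-0.5851  0.8053  0.0776 -0.0554] [ 0.1425  0.8612 -1.3461] 0.03733450012972893
mouth [(0.94, array([281.2, 200.6]), array([ 0.4853, -0.2075,  0.02  ]))]
nest_range [(0.6, array([420.8, 201.2]), array([ 0.5626, -0.1929,  0.02  ]))]
fixture [(0.75, array([381.8, 180.8]), array([ 0.5449, -0.1949,  0.    ]))]
```

View pics/w7.png

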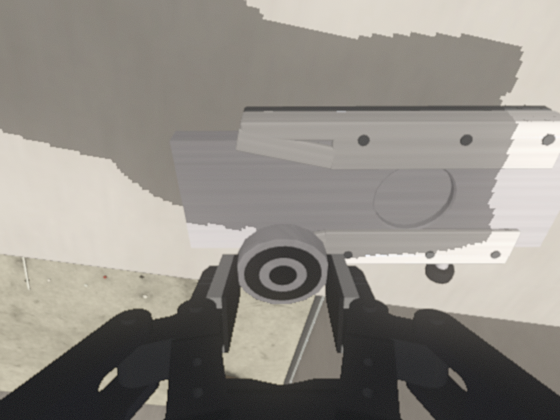

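View pics/side7.png

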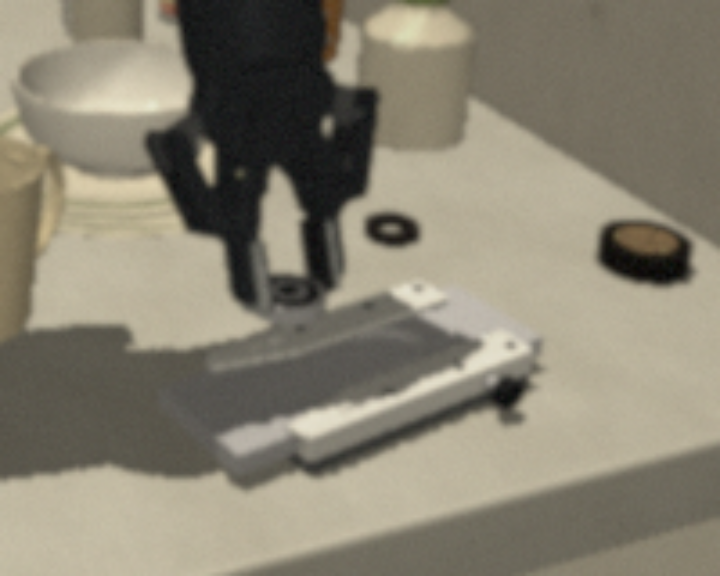

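{"op": "servo_tool", "data": {"series": [{"offset":[0,20,7],"twist":[0,0,0]},{"offset":[0,32,12],"twist":[0,0,0]},{"offset":[0,36,13],"twist":[0,0,0]},{"offset":[0,38,13.5],"twist":[0,0,0]},{"offset":[0,38,13.5],"twist":[0,0,0]}]}}

```text
clock: 11.48
position: [0.4839, -0.199, 0.0557]
tcp_rot: [-0.585, 0.805, 0.077, -0.056]
ft_force: [0.1, -0.7, -1.5]
grip_width: 0.0376
```

```bash
python3 look2.py w8; python3 -c "
from h import *
cv2.imwrite('pics/side8.png',cv2.resize(grab_frame('side')[200:340,250:430],None,fx=4,fy=4))"
```

```text
11.475 [ 0.4839 -0.199   0.0557] [-0.5851  0.8053  0.0773 -0.0561] [ 0.0767 -0.7041 -1.5112] 0.03760122395887267
mouth []
nest_range [(0.62, array([447.5, 251.3]), array([ 0.5621, -0.1923,  0.02  ]))]
fixture [(0.93, array([398.3, 223.1]), array([ 0.544 , -0.1945,  0.    ]))]
```

View pics/w8.png

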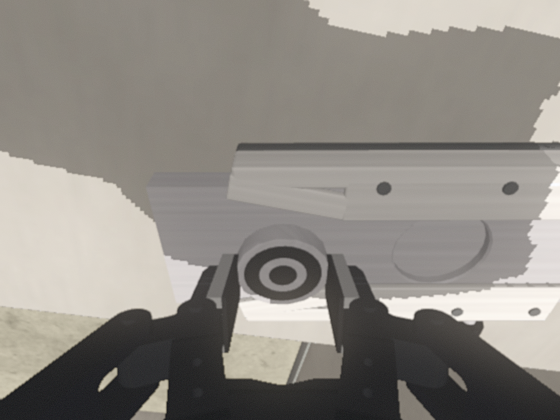

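View pics/side8.png

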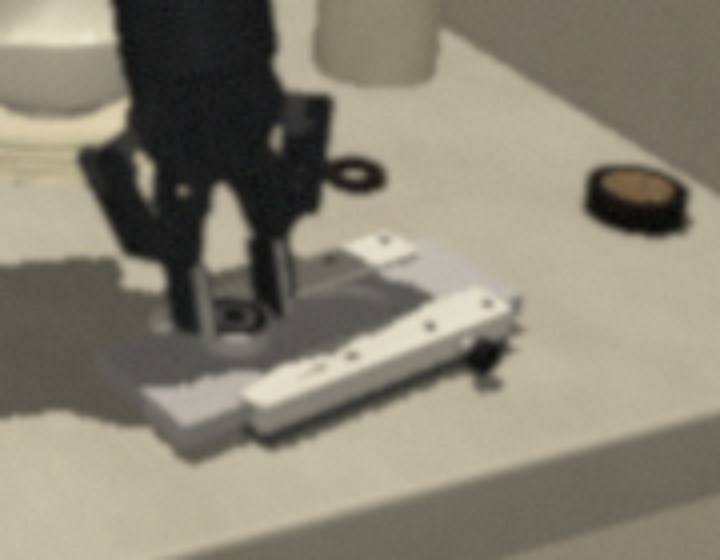

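{"op": "servo_tool", "data": {"series": [{"offset":[0,1.5,0.5],"twist":[0,0,0]},{"offset":[0,3,1],"twist":[0,0,0]},{"offset":[0,3,1],"twist":[0,0,0]}]}}

```text
clock: 12.1
position: [0.4837, -0.1988, 0.0522]
tcp_rot: [-0.585, 0.805, 0.077, -0.056]
ft_force: [0.3, 0.3, -1.2]
grip_width: 0.0368
```

{"op": "servo_tool", "data": {"series": [{"offset":[0,1,0.3],"twist":[0,0,0]},{"offset":[0,2,0.6],"twist":[0,0,0]},{"offset":[0,2,0.6],"twist":[0,0,0]}]}}

```text
clock: 12.48
position: [0.4837, -0.1989, 0.0502]
tcp_rot: [-0.585, 0.805, 0.077, -0.056]
ft_force: [-0.2, 0.1, -0.2]
grip_width: 0.0375
```

{"op": "servo_tool", "data": {"series": [{"offset":[0,1,0.3],"twist":[0,0,0]},{"offset":[0,2,0.6],"twist":[0,0,0]},{"offset":[0,2,0.6],"twist":[0,0,0]}]}}

```text
clock: 12.85
position: [0.4838, -0.199, 0.0484]
tcp_rot: [-0.585, 0.805, 0.077, -0.056]
ft_force: [-4.2, 2.9, 11.1]
grip_width: 0.0375
```

{"op": "servo_tool", "data": {"series": [{"offset":[0,-1,-0.3],"twist":[0,0,0]}]}}

```text
clock: 12.98
position: [0.4837, -0.1989, 0.0493]
tcp_rot: [-0.585, 0.805, 0.077, -0.056]
ft_force: [-0.6, -0.0, -1.2]
grip_width: 0.0374
```

{"op": "servo_tool", "data": {"series": [{"offset":[0,0,0],"twist":[0,0,0]},{"offset":[0,0,0],"twist":[0,0,0]},{"offset":[0,0,0],"twist":[0,0,0]}], "gripper": -0.2}}

```text
clock: 13.35
position: [0.4837, -0.199, 0.0492]
tcp_rot: [-0.585, 0.805, 0.077, -0.056]
ft_force: [0.1, 0.2, -0.2]
grip_width: 0.0513
```

```bash
python3 look2.py w9; python3 look.py w9b; python3 -c "
from h import *
cv2.imwrite('pics/side9.png',cv2.resize(grab_frame('side')[200:340,250:430],None,fx=4,fy=4))"
```

```text
13.35 [ 0.4837 -0.199   0.0492] [-0.5852  0.8052  0.0773 -0.0563] [ 0.062   0.2024 -0.1635] 0.05131378373661458
mouth []
nest_range []
fixture [(0.95, array([401.9, 232.8]), array([ 0.5442, -0.1954,  0.    ]))]
13.55 [ 0.4837 -0.199   0.0492] [-0.5852  0.8052  0.0773 -0.0562] [ 0.1254  0.2757 -0.6524] 0.05139867764368192
0.57 236 329 221 303 [ 0.4888 -0.2206  0.008 ] [ 0.488  -0.2209  0.006 ]
0.45 141 559 148 332 [ 0.5348 -0.1848  0.008 ] [ 0.5175 -0.2001  0.006 ]
```

View pics/w9b.png

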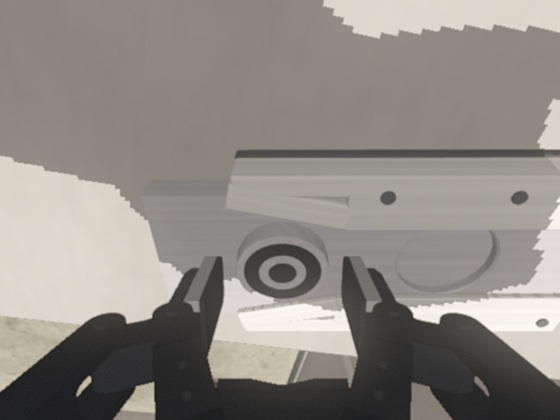

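View pics/side9.png

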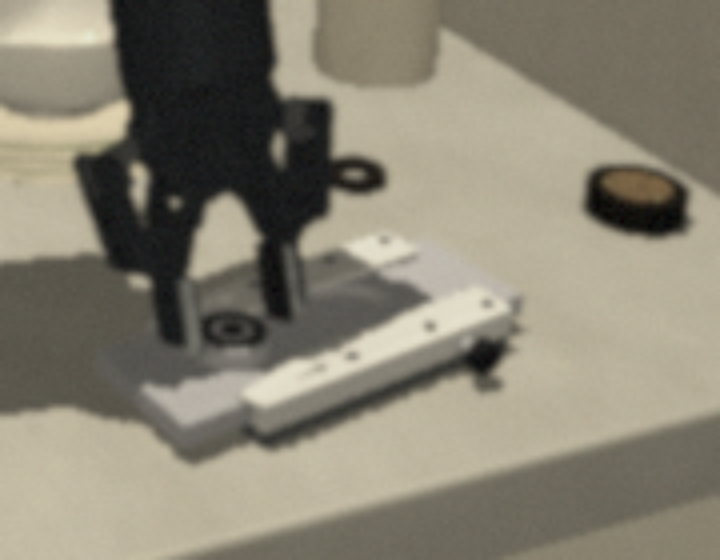

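Run:
```python
from h import *
np.set_printoptions(precision=4,suppress=True)
for px in [(282.5,271.5),(282.5,273)]:print(at_z("wrist",px,.03))
s=sense();q=s["tcp_rot"];Rt=R.from_quat([q[1],q[2],q[3],q[0]]).as_matrix();print(Rt)
p=np.array(s["position"])
th=np.radians(11);mouthdir=np.array([np.cos(th),np.sin(th),0])
for X in (-.06,):
    tgt=np.append(np.array([.5449,-.1952])+X*mouthdir[:2],.052)
    print("offset to vertical over mouth z.052",Rt.T@(tgt-p)*1e3)
Rgoal=(R.from_rotvec([0,0,th])*R.from_rotvec([-np.pi/2,0,0]))
print("twist",(R.from_matrix(Rt).inv()*Rgoal).as_rotvec())
```

```text
[ 0.4846 -0.2034  0.03  ]
[ 0.4847 -0.2043  0.03  ]
[[ 0.9817  0.0587 -0.1811]
 [ 0.1904 -0.3032  0.9337]
 [-0.0001 -0.9511 -0.3088]]
offset to vertical over mouth z.052 [ 0.756  -0.2147 -8.4579]
twist [ 0.3139 -0.0004 -0.0002]
```

{"op": "servo_tool", "data": {"series": [{"offset":[0,-2,-4],"twist":[0.157,0,0]},{"offset":[0,0,-8.5],"twist":[0.314,0,0]},{"offset":[0,0,-8.5],"twist":[0.314,0,0]},{"offset":[0,0,-8.5],"twist":[0.314,0,0]}], "gripper": -0.1}}

```text
clock: 14.2
position: [0.4847, -0.2107, 0.0522]
tcp_rot: [0.704, -0.704, -0.065, 0.065]
ft_force: [0.2, -0.1, 0.8]
grip_width: 0.0465
```

```bash
python3 look.py w10
```

```text
14.2 [ 0.4847 -0.2107  0.0522] [ 0.7044 -0.7038 -0.0655  0.0647] [ 0.2202 -0.1163  0.8485] 0.04652194792626009
0.88 240 331 207 297 [ 0.4874 -0.2084  0.008 ] [ 0.4865 -0.2082  0.006 ]
```

View pics/w10.png

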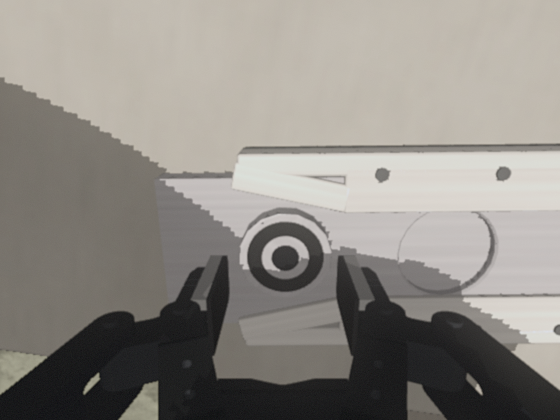

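```bash
cat > fx.py <<'E'
from h import *
np.set_printoptions(precision=2,suppress=True)
th=np.radians(11.0);Rm=np.array([[np.cos(th),-np.sin(th)],[np.sin(th),np.cos(th)]]);t0=np.array([.5449,-.1952])
def tofx(p): return Rm.T@(np.array(p)[:2]-t0)*1e3
def rep():
    s=sense();q=s["tcp_rot"];r=R.from_quat([q[1],q[2],q[3],q[0]]).as_matrix()
    print("t",s["clock"],"tcp fx",tofx(s["position"]),"z",s["position"][2]*1e3,"yaw",np.degrees(np.arctan2(r[1,0],r[0,0])),"F",s["ft_force"],"w",s["grip_width"]*1e3)
E
python3 - <<'E'
from fx import *
grab_frame("wrist");rep()
print(tofx(at_z("wrist",(285.5,255),.03)))
r=trace("wrist","sealed_bearing")
for x in r[:1]:
    ys,xs=np.where(x["mask"]);print(xs.min(),xs.max(),ys.min(),ys.max(),tofx(at_z("wrist",((xs.min()+xs.max())/2,(ys.min()+ys.max())/2),.026)))
E
```

```text
t 14.35 tcp fx [-60.94   0.34] z 51.58903556518387 yaw 10.987353804879506 F [0.41 0.43 0.44] w 47.01062991688289
[-59.64   9.07]
```

{"op": "servo_tool", "data": {"series": [{"offset":[0,4,0],"twist":[0,0,0]},{"offset":[0,7,0],"twist":[0,0,0]},{"offset":[2,7,0],"twist":[0,0,0]},{"offset":[4,7,0],"twist":[0,0,0]},{"offset":[7,7,0],"twist":[0,0,0]},{"offset":[10,7,0],"twist":[0,0,0]}]}}

```text
clock: 15.15
position: [0.4953, -0.205, 0.0449]
tcp_rot: [0.704, -0.704, -0.068, 0.068]
ft_force: [0.0, -0.6, -0.0]
grip_width: 0.0472
```

```bash
python3 -c "from fx import *;rep()"; python3 look.py w11
```

```text
t 15.15 tcp fx [-50.53  -0.18] z 44.86762108533048 yaw 10.965569990976826 F [ 0.02 -0.58 -0.01] w 47.19439543083772
15.15 [ 0.4953 -0.205   0.0449] [ 0.7039 -0.7039 -0.0675  0.0676] [ 0.0151 -0.5844 -0.0103] 0.04719439543083772
0.67 227 321 220 314 [ 0.4939 -0.2114  0.008 ] [ 0.4927 -0.2114  0.006 ]
```

View pics/w11.png

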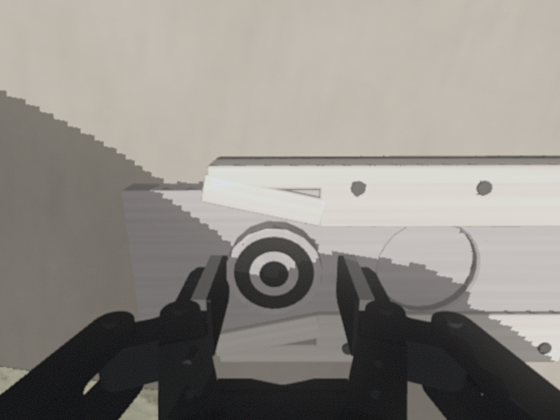

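{"op": "servo_tool", "data": {"series": [{"offset":[4,0,0],"twist":[0,0,0]},{"offset":[8,0,0],"twist":[0,0,0]},{"offset":[12,0,0],"twist":[0,0,0]},{"offset":[16,0,0],"twist":[0,0,0]},{"offset":[20,0,0],"twist":[0,0,0]},{"offset":[24,0,0],"twist":[0,0,0]}]}}

```text
clock: 16.0
position: [0.518, -0.2012, 0.0447]
tcp_rot: [-0.704, 0.704, 0.067, -0.068]
ft_force: [-1.7, 0.2, -0.2]
grip_width: 0.0472
```

```bash
python3 -c "from fx import *;rep()"; python3 look.py w12
```

```text
t 16.0 tcp fx [-27.5   -0.76] z 44.74807296227912 yaw 10.908713048370027 F [-1.68  0.21 -0.24] w 47.210211246892314
16.0 [ 0.518  -0.2012  0.0447] [-0.7038  0.704   0.0667 -0.0677] [-1.68    0.2127 -0.2437] 0.047210211246892314
0.82 226 321 226 317 [ 0.5163 -0.209   0.008 ] [ 0.5165 -0.2093  0.006 ]
```

View pics/w12.png

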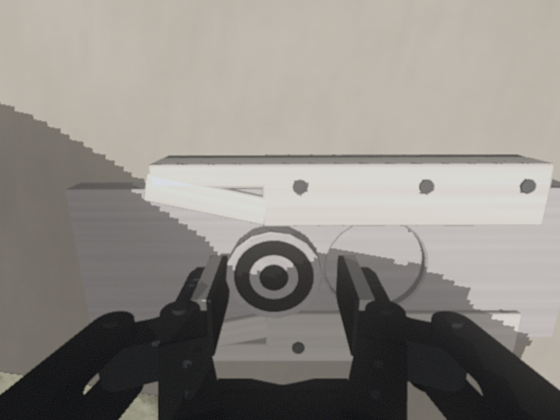

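{"op": "servo_tool", "data": {"series": [{"offset":[4,0,0.3],"twist":[0,0,0]},{"offset":[8,0,0.5],"twist":[0,0,0]},{"offset":[12,0,0.7],"twist":[0,0,0]},{"offset":[16,0,0.7],"twist":[0,0,0]},{"offset":[20,0,0.7],"twist":[0,0,0]},{"offset":[24,0,0.7],"twist":[0,0,0]},{"offset":[28,0,0.7],"twist":[0,0,0]},{"offset":[31,0,0.7],"twist":[0,0,0]}]}}

```text
clock: 17.1
position: [0.5492, -0.1938, 0.0448]
tcp_rot: [0.704, -0.704, -0.068, 0.068]
ft_force: [-0.8, -0.6, 1.1]
grip_width: 0.0471
```

{"op": "servo_tool", "data": {"series": [{"offset":[1.5,0,0],"twist":[0,0,0]},{"offset":[3,0,0],"twist":[0,0,0]},{"offset":[4.5,0,0],"twist":[0,0,0]},{"offset":[6,0,0],"twist":[0,0,0]}]}}

```text
clock: 17.6
position: [0.5549, -0.1927, 0.0448]
tcp_rot: [0.704, -0.704, -0.068, 0.068]
ft_force: [-0.4, 0.6, 1.9]
grip_width: 0.0471
```

```bash
python3 -c "from fx import *;rep()"; python3 look.py w13
```

```text
t 17.6 tcp fx [10.31  0.57] z 44.81293128551985 yaw 10.971973880648052 F [-0.43  0.61  1.92] w 47.09492943633437
17.6 [ 0.5549 -0.1927  0.0448] [ 0.7039 -0.7038 -0.0675  0.0677] [-0.4312  0.609   1.9187] 0.047094929436334365
0.63 226 321 227 319 [ 0.5532 -0.2007  0.008 ] [ 0.5526 -0.2023  0.006 ]
```

View pics/w13.png

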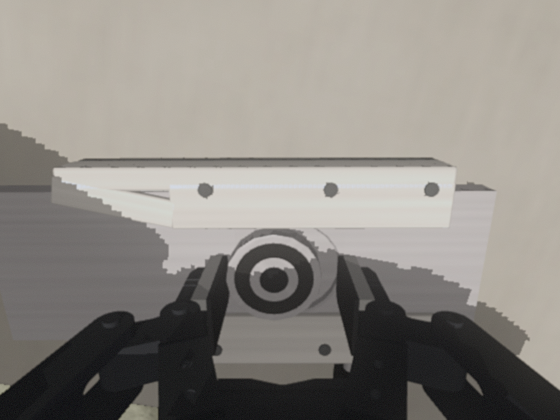

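{"op": "servo_tool", "data": {"series": [{"offset":[1,0,0],"twist":[0,0,0]},{"offset":[2,0,0],"twist":[0,0,0]},{"offset":[3,0,0],"twist":[0,0,0]},{"offset":[4,0,0],"twist":[0,0,0]}]}}

```text
clock: 18.2
position: [0.5589, -0.1919, 0.0448]
tcp_rot: [0.704, -0.704, -0.068, 0.068]
ft_force: [0.1, -0.2, -0.4]
grip_width: 0.047
```

{"op": "servo_tool", "data": {"series": [{"offset":[1,0,0],"twist":[0,0,0]},{"offset":[2,0,0],"twist":[0,0,0]}]}}

```text
clock: 18.45
position: [0.5607, -0.1916, 0.0448]
tcp_rot: [0.704, -0.704, -0.068, 0.068]
ft_force: [-1.2, 0.5, 0.3]
grip_width: 0.0469
```

```bash
python3 -c "from fx import *;rep()"; python3 look.py w14
```

```text
t 18.45 tcp fx [16.25  0.55] z 44.788288347101776 yaw 10.971185177744731 F [-1.15  0.51  0.33] w 46.91486647169497
18.45 [ 0.5607 -0.1916  0.0448] [ 0.7039 -0.7038 -0.0675  0.0677] [-1.1536  0.5091  0.3347] 0.046914866471694974
0.63 228 320 228 313 [ 0.5593 -0.1992  0.008 ] [ 0.5583 -0.1998  0.006 ]
```

View pics/w14.png

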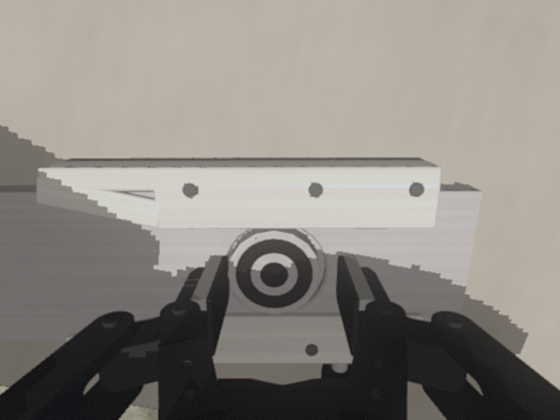

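{"op": "servo_tool", "data": {"series": [{"offset":[1,0,0],"twist":[0,0,0]},{"offset":[2,0,0],"twist":[0,0,0]}]}}

```text
clock: 18.8
position: [0.5627, -0.1912, 0.0448]
tcp_rot: [0.704, -0.704, -0.068, 0.068]
ft_force: [0.1, -0.7, 0.5]
grip_width: 0.0472
```

{"op": "servo_tool", "data": {"series": [{"offset":[0.5,0,0],"twist":[0,0,0]},{"offset":[1,0,0],"twist":[0,0,0]}]}}

```text
clock: 19.05
position: [0.5635, -0.191, 0.0448]
tcp_rot: [0.704, -0.704, -0.067, 0.068]
ft_force: [-2.9, -0.3, 1.0]
grip_width: 0.0472
```

```bash
python3 -c "from fx import *;rep()"; python3 look.py w15
```

```text
t 19.05 tcp fx [19.04  0.56] z 44.759558727857474 yaw 10.97318764237005 F [-2.86 -0.27  0.98] w 47.218911239822454
19.05 [ 0.5635 -0.191   0.0448] [ 0.7039 -0.7038 -0.0674  0.0678] [-2.8634 -0.2663  0.976 ] 0.047218911239822456
0.75 228 319 228 313 [ 0.5618 -0.1984  0.008 ] [ 0.5607 -0.1994  0.006 ]
```

View pics/w15.png

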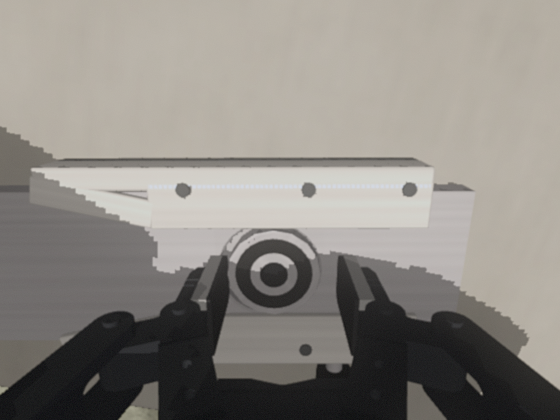

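{"op": "servo_tool", "data": {"series": [{"offset":[0.5,0,0],"twist":[0,0,0]},{"offset":[0.5,0,0],"twist":[0,0,0]}]}}

```text
clock: 19.4
position: [0.5637, -0.1911, 0.0447]
tcp_rot: [0.704, -0.704, -0.067, 0.068]
ft_force: [-4.7, -1.6, 1.6]
grip_width: 0.0469
```

{"op": "servo_tool", "data": {"series": [{"offset":[-2,0,0],"twist":[0,0,0]},{"offset":[-4,0,0],"twist":[0,0,0]},{"offset":[-4,-5,0],"twist":[0,0,0]},{"offset":[-4,-20,0],"twist":[0,0,0]},{"offset":[-4,-50,0],"twist":[0,0,0]},{"offset":[-4,-60,-20],"twist":[0,0,0]},{"offset":[-4,-60,-20],"twist":[0,0,0]},{"offset":[-4,-60,-20],"twist":[0,0,0]}]}}

```text
clock: 20.4
position: [0.5637, -0.2114, 0.1043]
tcp_rot: [0.704, -0.704, -0.067, 0.068]
ft_force: [0.2, -0.2, -0.4]
grip_width: 0.0466
```

```bash
python3 -c "from fx import *;rep()"; python3 look.py w16;  python3 -c "
from h import *
cv2.imwrite('pics/side16.png',cv2.resize(grab_frame('side')[220:320,270:400],None,fx=5,fy=5))
im=cv2.imread('pics/w16.png');cv2.imwrite('pics/w16z.png',cv2.resize(im[120:300,120:440],None,fx=2.5,fy=2.5))"
```

```text
t 20.4 tcp fx [ 15.38 -19.48] z 104.34102198466654 yaw 10.942464811916208 F [ 0.23 -0.22 -0.43] w 46.62308722683272
20.4 [ 0.5637 -0.2114  0.1043] [ 0.704  -0.7037 -0.0672  0.0677] [ 0.2318 -0.2191 -0.4274] 0.04662308722683273
0.87 248 316 156 223 [ 0.5615 -0.1939  0.008 ] [ 0.56   -0.1937  0.006 ]
```

View pics/w16z.png

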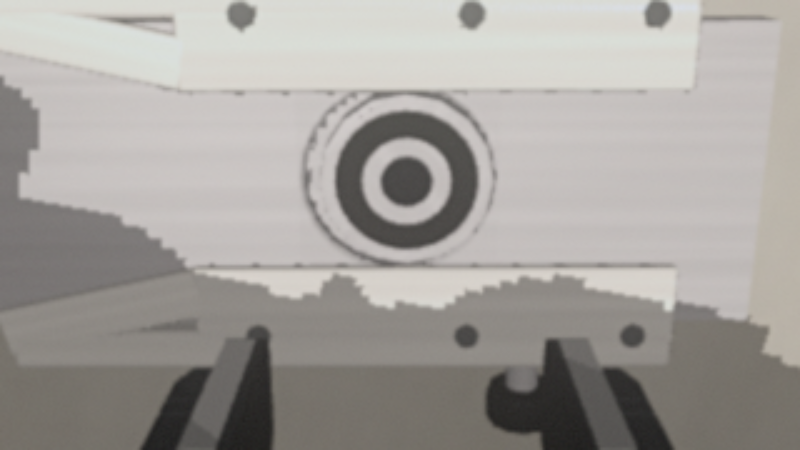

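View pics/side16.png

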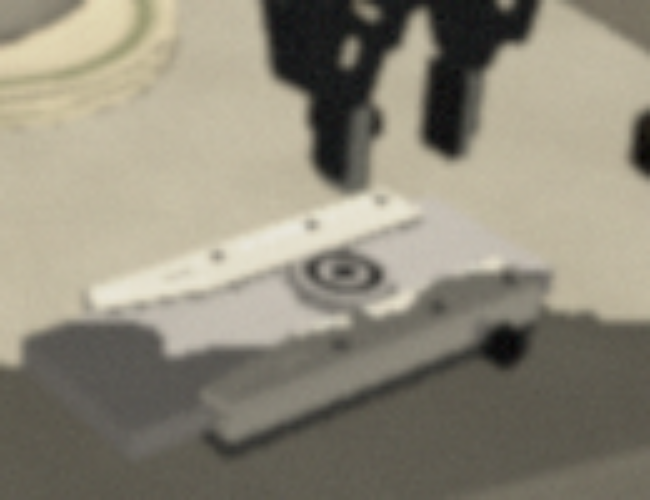

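```bash
python3 -c "
from fx import *
rep();print(tofx(at_z('wrist',(282.4,192.4),.025)))"
```

```text
t 20.55 tcp fx [ 15.44 -18.93] z 104.13249008608659 yaw 10.993986366638207 F [-0.25 -0.51  0.18] w 47.1627632060683
[15.47  1.92]
```

{"op": "servo_tool", "data": {"series": [{"offset":[0,0,10],"twist":[0,0,0]},{"offset":[0,0,19],"twist":[0,0,0]},{"offset":[0,0,19],"twist":[0,0,0]},{"offset":[0,0,19],"twist":[0,0,0]},{"offset":[0,0,19],"twist":[0,0,0]},{"offset":[0,0,19],"twist":[0,0,0]}], "gripper": 1}}

```text
clock: 21.3
position: [0.5604, -0.1929, 0.1048]
tcp_rot: [0.704, -0.704, -0.067, 0.068]
ft_force: [0.2, 0.1, 0.9]
grip_width: 0.0002
```

{"op": "servo_tool", "data": {"series": [{"offset":[0,20,0.5],"twist":[0,0,0]},{"offset":[0,35,0.5],"twist":[0,0,0]},{"offset":[0,39,0.5],"twist":[0,0,0]},{"offset":[0,41,0.5],"twist":[0,0,0]},{"offset":[0,41,0.5],"twist":[0,0,0]}]}}

```text
clock: 21.92
position: [0.5605, -0.1922, 0.0641]
tcp_rot: [-0.704, 0.704, 0.068, -0.068]
ft_force: [0.1, 0.7, -1.1]
grip_width: 0.0
```

{"op": "servo_tool", "data": {"series": [{"offset":[0,1.5,0],"twist":[0,0,0]},{"offset":[0,3,0],"twist":[0,0,0]},{"offset":[0,3,0],"twist":[0,0,0]}]}}

```text
clock: 22.3
position: [0.5603, -0.1922, 0.0608]
tcp_rot: [0.704, -0.704, -0.068, 0.068]
ft_force: [0.3, -0.2, 1.1]
grip_width: 0.0001
```

{"op": "servo_tool", "data": {"series": [{"offset":[0,1,0],"twist":[0,0,0]},{"offset":[0,2,0],"twist":[0,0,0]},{"offset":[0,2,0],"twist":[0,0,0]}]}}

```text
clock: 22.68
position: [0.5603, -0.1921, 0.0587]
tcp_rot: [0.704, -0.704, -0.067, 0.068]
ft_force: [0.7, 0.3, -0.6]
grip_width: 0.0001
```

{"op": "servo_tool", "data": {"series": [{"offset":[0,1,0],"twist":[0,0,0]},{"offset":[0,1,0],"twist":[0,0,0]}]}}

```text
clock: 22.92
position: [0.5603, -0.1922, 0.0577]
tcp_rot: [0.704, -0.704, -0.067, 0.068]
ft_force: [-0.0, 0.8, 0.7]
grip_width: -0.0004
```

{"op": "servo_tool", "data": {"series": [{"offset":[0,1,0],"twist":[0,0,0]},{"offset":[0,1,0],"twist":[0,0,0]}]}}

```text
clock: 23.18
position: [0.5603, -0.1921, 0.0567]
tcp_rot: [0.704, -0.704, -0.068, 0.068]
ft_force: [0.5, -0.1, -0.1]
grip_width: -0.0
```

{"op": "servo_tool", "data": {"series": [{"offset":[0,1,0],"twist":[0,0,0]},{"offset":[0,1,0],"twist":[0,0,0]}]}}

```text
clock: 23.42
position: [0.5603, -0.1921, 0.0557]
tcp_rot: [0.704, -0.704, -0.068, 0.068]
ft_force: [-0.3, -0.3, 0.1]
grip_width: 0.0002
```

{"op": "servo_tool", "data": {"series": [{"offset":[0,1,0],"twist":[0,0,0]},{"offset":[0,1,0],"twist":[0,0,0]}]}}

```text
clock: 23.68
position: [0.5603, -0.1921, 0.0547]
tcp_rot: [0.704, -0.704, -0.068, 0.068]
ft_force: [0.2, 0.7, 0.4]
grip_width: 0.0002
```

{"op": "servo_tool", "data": {"series": [{"offset":[0,0.7,0],"twist":[0,0,0]},{"offset":[0,0.7,0],"twist":[0,0,0]}]}}

```text
clock: 23.92
position: [0.5603, -0.1922, 0.0541]
tcp_rot: [0.704, -0.704, -0.068, 0.068]
ft_force: [-0.8, 0.4, -0.2]
grip_width: 0.0002
```

{"op": "servo_tool", "data": {"series": [{"offset":[0,0.7,0],"twist":[0,0,0]},{"offset":[0,0.7,0],"twist":[0,0,0]}]}}

```text
clock: 24.18
position: [0.5603, -0.1922, 0.0534]
tcp_rot: [0.704, -0.704, -0.068, 0.068]
ft_force: [0.1, 0.0, -0.8]
grip_width: 0.0001
```

{"op": "servo_tool", "data": {"series": [{"offset":[0,0.7,0],"twist":[0,0,0]},{"offset":[0,0.7,0],"twist":[0,0,0]}]}}

```text
clock: 24.42
position: [0.5603, -0.1921, 0.0527]
tcp_rot: [0.704, -0.704, -0.068, 0.068]
ft_force: [0.5, -0.3, -0.4]
grip_width: -0.0001
```

{"op": "servo_tool", "data": {"series": [{"offset":[0,0.7,0],"twist":[0,0,0]},{"offset":[0,1.4,0],"twist":[0,0,0]}]}}

```text
clock: 24.68
position: [0.5603, -0.1922, 0.0513]
tcp_rot: [0.704, -0.704, -0.068, 0.068]
ft_force: [0.3, 0.8, -0.4]
grip_width: 0.0003
```

{"op": "servo_tool", "data": {"series": [{"offset":[0,0.6,0],"twist":[0,0,0]},{"offset":[0,0.6,0],"twist":[0,0,0]}]}}

```text
clock: 24.92
position: [0.5603, -0.1921, 0.0506]
tcp_rot: [0.704, -0.704, -0.068, 0.068]
ft_force: [0.7, 0.5, 0.3]
grip_width: 0.0003
```

{"op": "servo_tool", "data": {"series": [{"offset":[0,0.6,0],"twist":[0,0,0]},{"offset":[0,0.6,0],"twist":[0,0,0]}]}}

```text
clock: 25.18
position: [0.5604, -0.1922, 0.0501]
tcp_rot: [0.704, -0.704, -0.068, 0.068]
ft_force: [0.1, 0.4, 0.5]
grip_width: 0.0004
```

{"op": "servo_tool", "data": {"series": [{"offset":[0,0.4,0],"twist":[0,0,0]},{"offset":[0,0.4,0],"twist":[0,0,0]}]}}

```text
clock: 25.42
position: [0.5604, -0.1921, 0.0501]
tcp_rot: [0.704, -0.704, -0.068, 0.068]
ft_force: [-2.6, 0.2, 8.2]
grip_width: -0.0002
```

Contact at the expected height. Bring it to about 10 N and hold.

{"op": "servo_tool", "data": {"series": [{"offset":[0,0.15,0],"twist":[0,0,0]},{"offset":[0,0.15,0],"twist":[0,0,0]}]}}

```text
clock: 25.68
position: [0.5604, -0.1922, 0.0501]
tcp_rot: [-0.704, 0.704, 0.068, -0.068]
ft_force: [-3.5, 1.3, 10.8]
grip_width: 0.0003
```

{"op": "servo_tool", "data": {"series": [{"offset":[0,0,0],"twist":[0,0,0]},{"offset":[0,0,0],"twist":[0,0,0]},{"offset":[0,0,0],"twist":[0,0,0]},{"offset":[0,0,0],"twist":[0,0,0]},{"offset":[0,0,0],"twist":[0,0,0]}]}}

```text
clock: 26.3
position: [0.5604, -0.1922, 0.0501]
tcp_rot: [-0.704, 0.704, 0.068, -0.068]
ft_force: [-3.3, 0.1, 8.8]
grip_width: -0.0
```

{"op": "servo_tool", "data": {"series": [{"offset":[0,-3,0],"twist":[0,0,0]},{"offset":[0,-20,0],"twist":[0,0,0]},{"offset":[0,-60,-10],"twist":[0,0,0]},{"offset":[0,-110,-40],"twist":[0,0,0]},{"offset":[0,-130,-60],"twist":[0,0,0]},{"offset":[0,-130,-60],"twist":[0,0,0]},{"offset":[0,-130,-60],"twist":[0,0,0]}]}}

```text
clock: 27.18
position: [0.5714, -0.2501, 0.1792]
tcp_rot: [0.704, -0.704, -0.068, 0.068]
ft_force: [0.3, 0.2, -1.5]
grip_width: -0.0002
```

```bash
python3 -c "from fx import *;rep()"; python3 look.py w17;  python3 -c "
from h import *
cv2.imwrite('pics/side17.png',cv2.resize(grab_frame('side')[220:320,270:400],None,fx=5,fy=5))
cv2.imwrite('pics/scene17.png',grab_frame('scene'))
im=cv2.imread('pics/w17.png');cv2.imwrite('pics/w17z.png',cv2.resize(im[50:300,120:440],None,fx=2.4,fy=2.4))"
```

```text
t 27.175 tcp fx [ 15.49 -58.99] z 179.21136906480717 yaw 10.999195899423803 F [ 0.31  0.18 -1.5 ] w -0.22801102597508935
27.175 [ 0.5714 -0.2501  0.1792] [ 0.7041 -0.7036 -0.0675  0.068 ] [ 0.3124  0.1831 -1.5018] -0.00022801102597508934
0.79 256 307 85 140 [ 0.5605 -0.1932  0.008 ] [ 0.559  -0.1904  0.006 ]
```

View pics/w17z.png

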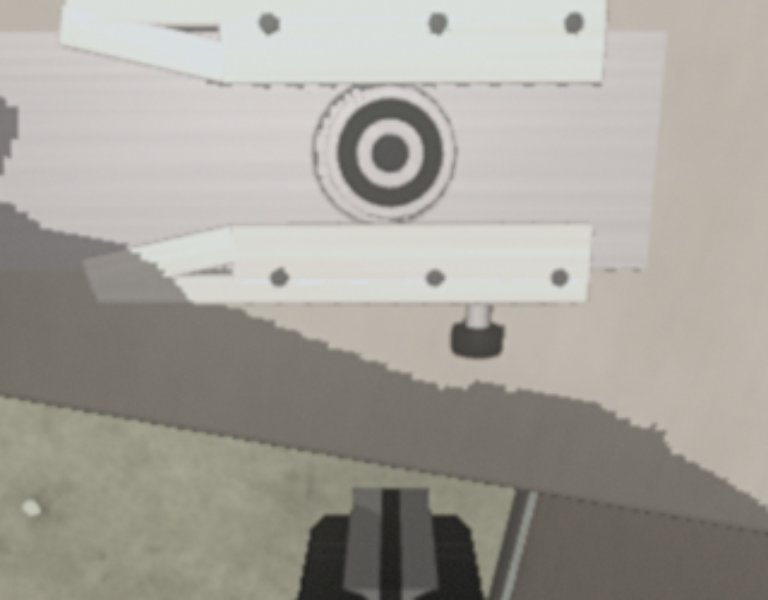

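View pics/side17.png

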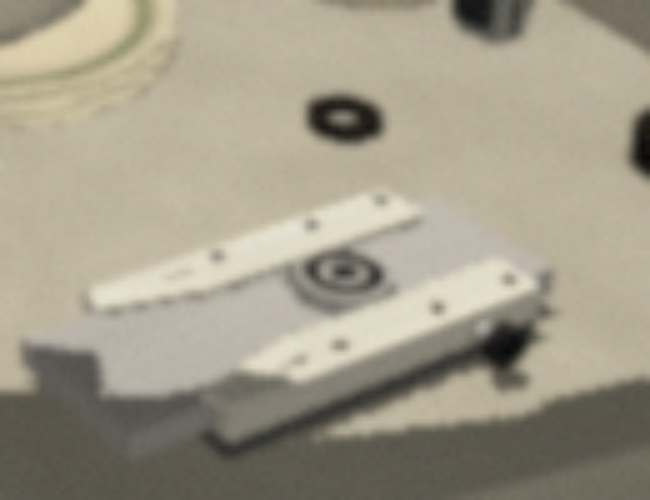

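View pics/scene17.png

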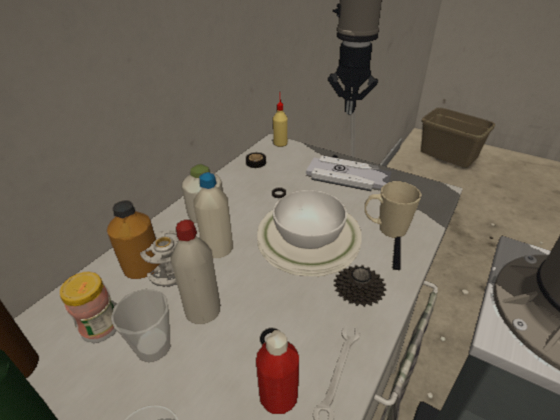

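```bash
python3 -c "
from rig import *
print(sign_off())"
```

```text
the job is handed in; nothing more can be done
None
```

The sealed bearing is seated flat in the nest, and I handed the job in at about 27 s with the hand clear of the fixture. `sign_off` gave no verdict.

- **Placing and sliding:** I set the bearing down in the mouth, let go, and pushed it gently along the channel without lifting it. It dropped into the nest, clamped at about x = +14 mm of the fixture. The push then met the far wall at about 5 N.
- **Pressing home:** After backing off, I pressed from above with the closed fingertips. The readings were 8 to 11 N over about 0.9 s. The fingers met the bearing's top about 25 mm above the table, which is the seated height.
- **Last pictures:** The wrist and side cameras show the bearing level in the pocket, resting toward the far wall. The open cup and the rubber seal show no visible movement.

**What went less well:**
- **First grip:** It pressed the fingertips on the table with about 23 N, so I re-gripped (about 9 N).
- **Tilt in the hand:** The bearing tilted about 18° while held. I tilted the tool the other way so that it met the bed flat, at about 11 N.
- **Camera check:** The camera put the bearing about 2 mm off the channel's centre line. That is within the calibration error, and the other checks agree that it is seated.

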